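# Lock a leaf drill jig and tug-test its lock pin

## Task

Close the hinged leaf of the drill jig onto the work, take the lock pin from the wooden block and push it down through the leaf into the jig's post, without forcing it (25 N at most), until it snaps home with its flange on the leaf. Then tug the pin straight up with about 15 N (not under 12, not over 25) for a good half second to prove that the latch holds it, and let go, leaving the jig locked. Leave the other tools where they lie.

Things in the scene. Friction and masses are not known exactly. Their poses are not given: they have to be found in the camera images.
- jig: Leaf drill jig, fixed to the bench: grey cast base 165 x 120 mm, 20 mm thick, a wooden workpiece in its nest, a steel post (40 x 44 mm, top at z = 50 mm) at its front end (-x) and the leaf's hinge at its back end (+x, hinge axis along y, at x = 75 mm, z = 55 mm). lock_seat lies at (-50, 0, 60) mm in its frame. Origin: centre of its underside; z up.
- lock_seat (a point): Point on the jig on the axis of the post's bore, 60 mm above the bench, level with the closed leaf's top face: the underside of the pin's flange ends here, pin vertical. Axes as the jig's. The bore (15.2 mm wide, 45 mm deep) begins 10 mm lower, under an 18 mm hole in the leaf (10 mm thick). Two spring balls stand into the bore 31 mm below this point and snap into the pin's groove.
- leaf (a joint): Angle of the jig's aluminium leaf (70 mm wide, 10 mm thick, reaches 173 mm from the hinge to the end of its thumb tab): 0 closed and level, positive = tilted open, free end up. It has a stiff hinge and stays where it is left; about 2 N down on the tab closes it.
- leaf_tab (a point): Centre of the upper face of the thumb tab (26 x 30 mm, 7 mm thick) at the free end of the leaf, 160 mm from the hinge axis; 58 mm above the bench when closed.
- pin_grip (a point): Centre of the lock pin's plain round handle (22 mm thick, 46 mm long, vertical); z points up along the pin. Below the handle come a flange (28 mm wide, 4 mm thick) and a shank 14 mm thick and 46 mm long with a tapered tip and a groove near the tip. At the start the pin stands in the wooden block with its flange on the block's top.
- pin_flange (a point): Centre of the underside of the lock pin's flange, 27 mm below pin_grip on the same axis. Seating the pin takes about 6 to 12 N of push while the balls ride up its tip and snap into its groove, 15 to 6 mm before the flange lands. Seated, it has 2 to 3 mm of free play upwards before the balls bear on the groove; the latch then holds just over 25 N.
- pin: The lock pin as a whole, about 0.12 kg; origin at its tip, 73 mm below pin_grip, z up along the pin.
- block: Fixed dark wooden block 60 x 140 x 52 mm with drilled holes; the lock pin stands in the hole 35 mm from its centre towards its +y end, three drills stand at the other end and rise to 30 mm above it. Origin: centre of its underside.
- square: Bystander: try square lying at the left, 111 x 162 x 15 mm.
- mallet_hammer: Bystander: joiner's hammer lying at the left, 102 x 275 x 21 mm.
- sander: Bystander: cork sanding block lying between the jig and the wooden block, 63 x 110 x 31 mm.
- latch: The latch of the jig's post: two facing ball-nosed spring plungers (8 mm balls standing 4 mm into the bore from either side, on the line along the jig's y through the bore), with small brass pull knobs on the post's sides. Origin on the bore's axis, 31.4 mm below lock_seat. A tug on the seated pin is borne by these balls alone.
Mind the look-alikes: they are no part of the job. Of the things that look like the pin, the smaller one is meant.

How it is judged:
On the way, in this order (a step that is already met when the one before it is completed fails the run):
1. the leaf is closed (value of joint leaf below 0.03 rad), for 0.2 s.
2. the lock pin is snapped home in the post with its flange down on the closed leaf (horizontal distance between pin_flange and lock_seat below 0.003 m and z of pin_flange in the frame of lock_seat below 0.0008 m and value of joint leaf below 0.03 rad), for 0.1 s.
3. the seated pin is tugged up against its latch with 12 N or more (at least 9 N of it on the latch) for 0.4 s, and stays in (contact force between pin and latch above 9 N and z of pin_flange in the frame of lock_seat between 0.001 and 0.005 m), for 0.4 s.
At the end, for the whole second after the job is handed in: The leaf is closed (under 0.03 rad), and the lock pin stands upright (within 0.06 rad), released and at rest in the post, its flange within 3 mm of the leaf's top face and of the bore's axis, still snapped in (value of joint leaf below 0.03 rad and horizontal distance between pin_flange and lock_seat below 0.003 m and z of pin_flange in the frame of lock_seat below 0.003 m and angle between pin_flange's own z axis and vertical below 0.06 rad and linear speed of pin below 0.02 m/s); the robot touches nothing.
It fails at once if the latch is overloaded: the pin is pulled with more than 27 N (contact force between pin and latch above 27 N).
It fails at once if the pin is pressed on the leaf with more than 30 N (contact force between pin and leaf above 30 N).
It fails at once if a bystander is moved by more than 3 cm (distance of any of square, mallet_hammer, sander from where it was at the start of the episode above 0.03 m).
It also fails if it takes over 72 s, if anything falls off the work surface, if the arm or the gripper's body presses on something with over 40 N, if the wrist force passes 120 N, or if a joint passes its speed limit or range.

## Robot

A 7-joint arm with a two-finger parallel gripper is mounted at the origin on a cart in front of the work surface, level with it; the furniture and walls round the work are solid. World frame = base frame: x ahead of the robot, y to its left, z up, the work surface at z = 0. Lengths are in m, angles in rad, forces in N, time in s.
With the tool pointing down it reaches from about 0.4 to 0.85 m from the base axis. Payload 4.5 kg.
Tool frame: the origin (TCP) lies midway between the tips of the shut fingers; the grasp point (between the pads) lies 19 mm behind it; z points along the fingers, y is the line along which they close (so a half turn about z gives the same grasp; the last joint's range is limited). The gripper opens to 88 mm and grips with 3 to 60 N. Pads are 18 mm wide; open, the fingers measure 123 mm over their backs; the gripper's body (75 mm by 187 mm) begins 45 mm behind the grasp point.
Start: joints at [-1.307, 0.689, -0.195, 1.565, 0.157, 0.902, -0.215], TCP at [0.142, 0.609, 0.239] pointing down, gripper open.
Joint ranges: [-3.01, 3.01], [-0.46, 2.08], [-1.47, 1.51], [0.13, 2.56], [-1, 4.14], [0.04, 2.09], [-2.66, 2.66]. Speed limits (rad/s): [2.57, 2.57, 3.14, 3.14, 3.14, 3.14, 3.14].

## Interface

Orientations are given as a unit quaternion [x, y, z, w].
In Python, from plant import r gives the robot as it stands. The module is installed in compiled form; this text tells all that it offers.
- The arm moves only by the tool step_arm, never from a script. Its argument "series" is a list of rows, each a list of 7 numbers: the shift along the world's x, y, z in mm, then the turn, a rotation vector about the world's x, y, z in rad, then the closure, from 0 (fully open) to 1 (shut). A call has 1 to 20 rows; each row shifts and turns the commanded pose from where the row before left it; what a row does not reach is not made up. A row lasts 1/10 s, in which the tool goes at most 50 mm and 8.59 degrees, less where a joint would pass 70% of its speed; a pose out of reach is approached as far as the arm can. A call is refused whole if a number of a shift passes 50 or a number of a turn 0.15, either way. A call with a gripper value outside its range is refused whole. The fingers move at their own pace and stop on an object; "force" is the grip in N (left out, the last holds). Time passes only in rows, so rows that do not move let the fingers close. It gives the time, the measured TCP pose, the force, the opening and the grip force at its end, in the units of the state.
- r.get_state(): the state, without advancing time (a new reading comes with each control period).
- r.snapshot(name): name is "scene" or "top" or "wrist"; returns (picture, depth): 384x512x3 uint8, blue, green, red; 384x512 float32, m along the optical axis (not along the pixel's ray), 0 where there is no reading.
- r.get_calibration(name): a dict with "intrinsics" (3x3 intrinsics, pixels), "dist_coeffs" ([k1, k2, p1, p2, k3] as OpenCV has them; the pictures are not rectified), "pose" (4x4, takes a point from camera to world coordinates). Camera axes: x right, y up, looking along -z (the intrinsics and any distortion apply to the point x, -y, -z); pixel columns grow to the right and rows downward; lengths in m; the calibration is good to about 2 mm. A picture is of the moment at which its call begins: read the wrist's pose just before it. get_calibration takes no time and is no camera call; for the wrist camera it gives the pose at the moment of the call.
- r.finish_job(): hands the job in; it is judged then, once.
The state is a dict: "clock": time; "q": joint angles; "qd": joint speeds; "joint_torque": joint torques, N m; "tool_pos": TCP position; "eef_rot": TCP orientation; "contact_force": force on the tool from outside, world axes, zero at the start; "moment": the same for the moment, N m; "opening": opening from 0.0 (shut) to 1.0 (fully open); "finger_force": force on a finger pad.
Only numpy, scipy, OpenCV 4.12 (cv2) and the standard library are available. Lean on these libraries where they do the work, as an engineer would, in place of code of your own. Each camera call takes 0.05 s, during which the arm holds its last target. There are 200 camera calls.

## Working session

There is one attempt and no reset: what is moved stays moved. The work goes in short steps, Python scripts to look and compute and a tool call to move; the robot and the scene stay as the last step left them, time stands still between calls to the robot, and variables do not carry over. Pictures are saved under pics/ and viewed, at most 10 in all, crops included, and the job is handed in when it is done.

Besides the shell and the picture viewer there is one more tool, called after ">>>" as name(argument=value, ...) on one line, values as JSON. step_arm: Moves the arm, as the interface text tells. Its arguments: {"type":"object","properties":{"series":{"type":"array"},"force":{"type":"number"}},"required":["series"]}

```bash
mkdir -p pics
cat > h.py <<'E'
import numpy as np, cv2
from plant import r
def ray(c,px):
    K=np.array(c["intrinsics"],float);d=np.array(c["dist_coeffs"],float);P=np.array(c["pose"],float)
    u=cv2.undistortPoints(np.array(px,float).reshape(-1,1,2),K,d).reshape(-1,2)
    v=np.c_[u[:,0],-u[:,1],-np.ones(len(u))]
    return P[:3,3],v@P[:3,:3].T
def plane(c,px,z):
    o,v=ray(c,px); return o+v*((z-o[2])/v[:,2])[:,None]
def pts(c,dep):
    h,w=dep.shape; g=np.stack(np.meshgrid(np.arange(w),np.arange(h)),-1).reshape(-1,2)
    o,v=ray(c,g); return (o+v*dep.reshape(-1,1)).reshape(h,w,3)
E
python3 - <<'E'
from h import *
for n in("scene","top"):
    c=r.get_calibration(n); p,d=r.snapshot(n); cv2.imwrite(f"pics/{n}0.png",p); np.savez(n+"0",p=p,d=d)
    print(n,np.round(c["pose"],3).tolist(),np.round(c["intrinsics"],1).tolist(),(d>0).mean())
print(r.get_state())
E
```

```text
scene [[0.836, 0.221, -0.503, -0.187], [-0.549, 0.359, -0.755, -1.108], [0.014, 0.907, 0.421, 0.716], [0.0, 0.0, 0.0, 1.0]] [[431.6, 0.0, 258.1], [0.0, 431.6, 187.4], [0.0, 0.0, 1.0]] 0.8587748209635416
top [[0.009, 0.993, -0.117, 0.422], [-1.0, 0.01, 0.007, 0.039], [0.008, 0.116, 0.993, 1.305], [0.0, 0.0, 0.0, 1.0]] [[365.7, 0.0, 256.3], [0.0, 365.7, 190.6], [0.0, 0.0, 1.0]] 0.9959818522135416
{'clock': 0.1, 'q': array([-1.30715729,  0.6899013 , -0.19450191,  1.56620249,  0.15730157,
        0.90254677, -0.21511664]), 'qd': array([-0.00018676, -0.00131122,  0.00044635, -0.0022775 ,  0.00165392,
       -0.00075383, -0.00110736]), 'joint_torque': array([-2.12419080e-03, -5.28501642e+01, -1.27100017e+00, -1.53837508e+01,
       -5.25485259e-02,  1.93707878e-03,  5.82785037e-05]), 'tool_pos': array([0.14231438, 0.60800203, 0.23799906]), 'eef_rot': array([ 1.14645830e-01,  9.93406079e-01, -8.33636535e-04, -2.60164460e-05]), 'contact_force': array([-0.47453032,  0.10711269, -0.91735916]), 'moment': array([ 0.00020836,  0.04440941, -0.02004287]), 'finger_force': 0.0, 'opening': 1.0023091189646836}
```

View pics/scene0.png

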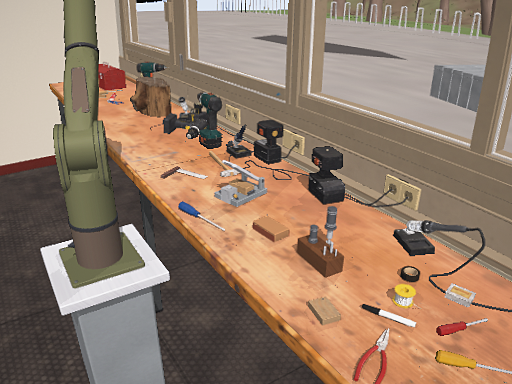

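View pics/top0.png

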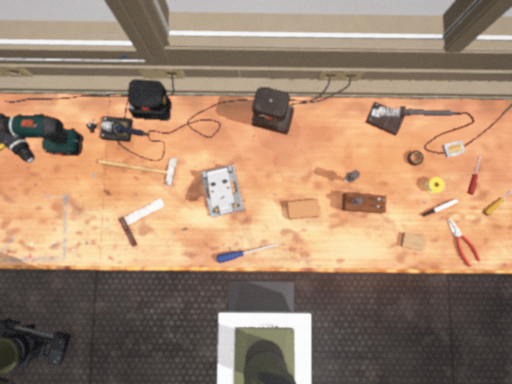

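The scene picture shows the jig at about (240,188) with its leaf tilted open, the sander at (270,228) and the block at (320,258). In the top picture the jig is at (222,190), the sander at (303,208), the block at (363,203), and a grey cylinder stands at (352,175). Pin candidates in the scene picture are the short grey one at (313,234) and the tall grey one at (331,220). I'll check them in one close crop.

Run:
```python
from h import *
s=np.load("scene0.npz")["p"];t=np.load("top0.npz")["p"]
R=lambda im,x,y,w,h,k:cv2.resize(im[y:y+h,x:x+w],None,fx=k,fy=k,interpolation=cv2.INTER_CUBIC)
a=R(s,195,135,90,75,4.44);b=R(s,280,195,90,75,4.44)
c=R(t,190,155,80,50,5);d=R(t,325,160,80,50,5)
f=lambda x,h:cv2.resize(x,(400,h))
cv2.imwrite("pics/c1.png",np.vstack([np.hstack([f(a,333),f(b,333)]),np.hstack([f(c,250),f(d,250)])]))
```

```text
(no output)
```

View pics/c1.png

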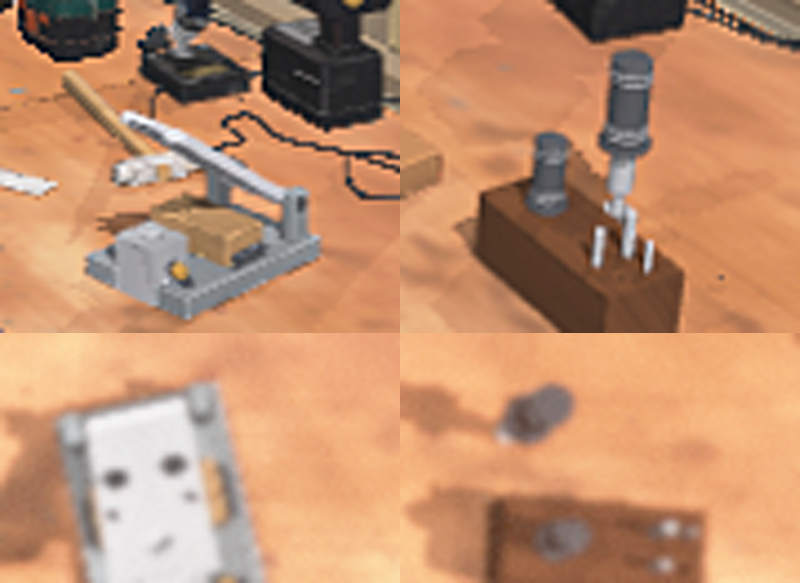

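The crop shows the short pin standing in the block at scene (314,227) and top (357,201). The larger look-alike stands on the bench behind the block at top (352,175). I choose the short pin in the block and will now measure it.

Run:
```python
from h import *
cs,ct=r.get_calibration("scene"),r.get_calibration("top")
def tri(a,b):
    o1,v1=ray(cs,[a]);o2,v2=ray(ct,[b]);v1=v1[0];v2=v2[0]
    k=np.linalg.lstsq(np.c_[v1,-v2],o2-o1,rcond=None)[0]
    p,q=o1+k[0]*v1,o2+k[1]*v2
    return np.round((p+q)/2,3),np.round(np.linalg.norm(p-q),4)
print("pin top",tri((314,226.5),(358,201)),"big",tri((422-280+280-0-280+189,0) if 0 else (332,208),(354,173)))
T=np.load("top0.npz");X=pts(ct,T["d"]);im=T["p"]
hsv=cv2.cvtColor(im,cv2.COLOR_BGR2HSV)
# jig base+leaf : grey pixels within window
w=np.zeros(im.shape[:2],bool);w[150:222,190:255]=1
m=w&(hsv[...,1]<50)&(hsv[...,2]>90)&(X[...,2]>.012)
cnt=max(cv2.findContours(m.astype(np.uint8),0,1)[0],key=cv2.contourArea)
print(m.sum(),cv2.minAreaRect(cnt))
P=X[m]; lo=P[(P[:,2]>.013)&(P[:,2]<.026)]
rc=cv2.minAreaRect((lo[:,:2]*1000).astype(np.float32));print("base",rc,cv2.boxPoints(rc).round())
L=P[P[:,2]>.07]
pl=np.linalg.lstsq(np.c_[L[:,:2],np.ones(len(L))],L[:,2],rcond=None)[0];print("leaf plane",pl,np.arctan(np.hypot(*pl[:2])),np.degrees(np.arctan2(pl[1],pl[0])))
rc=cv2.minAreaRect((L[:,:2]*1000).astype(np.float32));print("leaf",rc,L[:,2].min(),L[:,2].max())
# block
w[:]=0;w[185:220,335:395]=1
m=w&(X[...,2]>.046)&(X[...,2]<.058);B=X[m];rc=cv2.minAreaRect((B[:,:2]*1000).astype(np.float32));print("block",rc,np.median(B[:,2]))
m=w&(X[...,2]>.085);print("tall",m.sum(),X[m].mean(0),X[m].max(0))
w[:]=0;w[190:225,280:325]=1;m=w&(X[...,2]>.015);print("sander",cv2.minAreaRect((X[m][:,:2]*1000).astype(np.float32)),X[m][:,2].max())
```

```text
pin top (array([ 0.535, -0.308,  0.1  ]), np.float64(0.0065)) big (array([ 0.622, -0.288,  0.126]), np.float64(0.0014))
1441 ((221.8320770263672, 190.30029296875), (46.32453155517578, 33.761287689208984), 76.50426483154297)
base ((572.5925903320312, 152.6842498779297), (163.1544952392578, 119.16122436523438), 14.313053131103516) [[479. 190.]
 [508.  75.]
 [666. 115.]
 [637. 231.]]
leaf plane [-1.31566389 -1.84565786  1.13892458] 1.1552915306275267 -125.48289708082267
leaf ((516.1771850585938, 127.57923126220703), (243.57546997070312, 85.0445556640625), 24.03525161743164) 0.07003984498125848 1.3054862866801744
block ((533.3261108398438, -345.99908447265625), (141.364990234375, 60.11982345581055), 86.11237335205078) 0.0528072753649822
tall 53 [ 0.50957872 -0.2303557   0.37413646] [0.54560124 0.03913988 1.30548629]
sander ((493.03558349609375, -70.32545471191406), (78.49701690673828, 248.59771728515625), 15.357895851135254) 1.3054862866801744
```

Run:
```python
from h import *
ct=r.get_calibration("top");T=np.load("top0.npz");X=pts(ct,T["d"]);D=T["d"];im=T["p"]
hsv=cv2.cvtColor(im,cv2.COLOR_BGR2HSV)
w=np.zeros(D.shape,bool);w[150:222,190:255]=1
m=w&(D>0)&(hsv[...,1]<50)&(X[...,2]>.068)&(X[...,2]<.3)
J=X[m]-[.5726,.1527,0];a=np.radians(14.3);R=np.array([[np.cos(a),np.sin(a)],[-np.sin(a),np.cos(a)]])
J[:,:2]=J[:,:2]@R.T
k=abs(J[:,1])<.035;J=J[k]
f=np.polyfit(J[:,0],J[:,2],1);print(len(J),f,np.degrees(np.arctan(f[0])),J.min(0),J.max(0), "res",np.std(J[:,2]-np.polyval(f,J[:,0])))
print("tip pts",J[np.argsort(J[:,0])[:6]].round(3).tolist())
w[:]=0;w[155:186,335:375]=1;m=w&(D>0)&(X[...,2]>.1)&(X[...,2]<.2);print("big",X[m].mean(0),X[m].max(0),X[m].min(0))
w[:]=0;w[185:220,335:395]=1;m=w&(D>0)&(X[...,2]>.09)&(X[...,2]<.2);print("pin",m.sum(),X[m].mean(0))
m=w&(D>0)&(X[...,2]>.065)&(X[...,2]<.09);print("drills",X[m].min(0),X[m].max(0))
w[:]=0;w[195:222,280:325]=1;m=w&(D>0)&(X[...,2]>.015)&(X[...,2]<.1);print("sander",cv2.minAreaRect((X[m][:,:2]*1000).astype(np.float32)),X[m][:,2].max())
```

```text
705 [-0.7113097   0.10850418] -35.424611417730205 [-0.07732722 -0.03495814  0.06801738] [0.05750978 0.03436399 0.16255317] res 0.0027288634462992417
tip pts [[-0.077, -0.014, 0.156], [-0.077, 0.012, 0.153], [-0.077, 0.002, 0.16], [-0.077, -0.011, 0.159], [-0.076, -0.008, 0.162], [-0.076, 0.005, 0.16]]
big [ 0.61749102 -0.28929276  0.12527351] [ 0.63180962 -0.27734611  0.13352674] [ 0.60500791 -0.30403028  0.10155431]
pin 39 [ 0.53548242 -0.30947735  0.10223331]
drills [ 0.5180479  -0.40393983  0.06549269] [ 0.54566479 -0.29999666  0.08975621]
sander ((510.8690490722656, -133.815185546875), (62.71250915527344, 110.33992767333984), 5.764028072357178) 0.041221581606050384
```

>>> step_arm(series=[[25,-31,0,0,0,0,1],[25,-31,0,0,0,0,1],[25,-31,0,0,0,0,1],[25,-31,0,0,0,0,1],[25,-31,0,0,0,0,1],[25,-31,0,0,0,0,1],[25,-31,0,0,0,0,1],[25,-31,0,0,0,0,1],[25,-31,0,0,0,0,1],[25,-31,0,0,0,0,1],[25,-31,0,0,0,0,1],[25,-31,0,0,0,0,1],[25,-31,0,0,0,0,1],[25,-31,0,0,0,0,1],[25,-31,-20,0,0,0,1],[0,0,-20,0,0,0,1],[0,0,0,0,0,0,1]], force=20)

```text
clock: 1.8
tool_pos: [0.516, 0.1415, 0.1963]
eef_rot: [0.116, 0.993, -0.001, -0.003]
contact_force: [-1.1, 0.6, 0.7]
opening: 0.003
finger_force: 0.0
```

>>> step_arm(series=[[3,-2,-14,0,0,0,1],[1,0,-14,0,0,0,1],[0,0,-12,0,0,0,1],[0,0,-6,0,0,0,1],[-5,-1,-8,0,0,0,1],[-5,-1,-8,0,0,0,1],[-5,-1,-9,0,0,0,1],[-3,-1,-9,0,0,0,1],[-3,-1,-9,0,0,0,1],[-3,-1,-8,0,0,0,1],[-2,0,-9,0,0,0,1],[-2,0,-10,0,0,0,1],[-1,0,-7,0,0,0,1],[-1,0,-7,0,0,0,1],[0,0,-7,0,0,0,1]])

```text
clock: 3.3
tool_pos: [0.4912, 0.1355, 0.0611]
eef_rot: [0.115, 0.993, -0.0, -0.0]
contact_force: [-0.5, -0.8, 0.5]
opening: 0.004
finger_force: 0.5
```

>>> step_arm(series=[[0,0,-1,0,0,0,1],[0,0,-1,0,0,0,1],[0,0,0,0,0,0,1]])

```text
clock: 3.6
tool_pos: [0.4911, 0.1355, 0.0603]
eef_rot: [0.115, 0.993, -0.0, 0.0]
contact_force: [-2.7, -0.1, 9.9]
opening: 0.008
finger_force: 5.0
```

>>> step_arm(series=[[0,0,-1,0,0,0,1],[0,0,0,0,0,0,1],[0,0,30,0,0,0,1],[0,0,40,0,0,0,1],[0,0,40,0,0,0,1],[0,0,40,0,0,0,1],[0,0,0,0,0,0,1],[0,0,0,0,0,0,1]])

```text
clock: 4.4
tool_pos: [0.492, 0.1358, 0.2093]
eef_rot: [0.115, 0.993, 0.001, 0.001]
contact_force: [-0.3, -0.9, -0.8]
opening: 0.007
finger_force: 0.0
```

Run:
```python
from h import *
c=r.get_calibration("wrist");p,d=r.snapshot("wrist");cv2.imwrite("pics/w1.png",p);np.savez("w1",p=p,d=d,P=c["pose"])
print(np.round(c["pose"],3).tolist(),np.round(c["intrinsics"],1).tolist(),c["dist_coeffs"]);X=pts(c,d)
J=X-[.5726,.1527,0];a=np.radians(14.3);R=np.array([[np.cos(a),np.sin(a)],[-np.sin(a),np.cos(a)]]);J[...,:2]=J[...,:2]@R.T
for x in(-85,-70,-30,0,30,50):
    m=(d>0)&(abs(J[...,0]-x/1000)<.004)&(abs(J[...,1])<.012);print(x,m.sum(),np.median(J[m][:,2]) if m.any() else None)
```

```text
[[0.227, -0.937, -0.264, 0.424], [0.974, 0.22, 0.059, 0.152], [0.002, -0.27, 0.963, 0.355], [0.0, 0.0, 0.0, 1.0]] [[282.3, 0.0, 257.1], [0.0, 282.3, 193.0], [0.0, 0.0, 1.0]] [0.00198456 0.         0.         0.         0.        ]
-85 512 0.2301006675403814
-70 196 0.06057510803431243
-30 114 0.059811619980530945
0 0 None
30 0 None
50 0 None
```

View pics/w1.png

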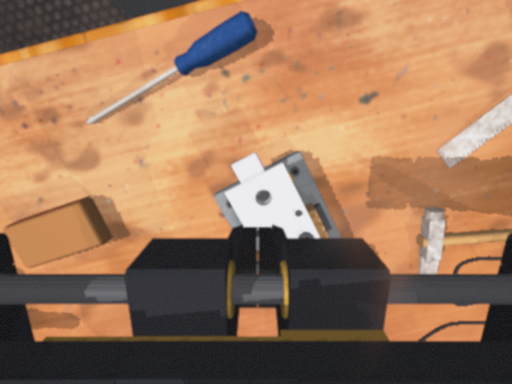

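The leaf is closed (z about 60 mm). The lock hole shows at (263,197) in the wrist picture, next to the tab at (247,168). I'll take the pin's picture from the same relative place, so that camera bias cancels.

>>> step_arm(series=[[1,-45,8,0,0,0,0.4],[1,-45,8,0,0,0,0.4],[1,-45,8,0,0,0,0.4],[1,-45,8,0,0,0,0.4],[1,-45,8,0,0,0,0.4],[1,-45,2,0,0,0,0.4],[1,-45,0,0,0,0,0.4],[1,-45,0,0,0,0,0.4],[1,-45,0,0,0,0,0.4],[1,-45,0,0,0,0,0.4],[0,0,0,0,0,0,0.4],[0,0,0,0,0,0,0.4],[0,0,0,0,0,0,0.4]])

```text
clock: 5.75
tool_pos: [0.5012, -0.3125, 0.2494]
eef_rot: [0.114, 0.994, 0.001, -0.001]
contact_force: [0.9, 0.5, -0.5]
opening: 0.6
finger_force: 0.0
```

Run:
```python
from h import *
c=r.get_calibration("wrist");p,d=r.snapshot("wrist");np.savez("w2",p=p,d=d,P=c["pose"])
W=np.load("w1.npz");g=cv2.cvtColor(W["p"],cv2.COLOR_BGR2GRAY);sub=g[185:210,250:277].astype(int)
m=(sub<140).astype(np.uint8)
n,l,s,ce=cv2.connectedComponentsWithStats(m);print(s[1:],ce[1:]+[250,185])
i=1+np.argmax(s[1:,4]);c1=dict(c);c1["pose"]=W["P"];h=ce[i]+[250,185];print("hole",plane(c1,[h],.060))
u=plane(c,[[263,197]],.102);print("pin guess px plane",u)
R=lambda im,x,y,w,h,k:cv2.resize(im[y:y+h,x:x+w],None,fx=k,fy=k,interpolation=cv2.INTER_CUBIC)
cv2.imwrite("pics/c2.png",np.hstack([R(W["p"],230,165,66,66,6),R(p,200,140,130,130,3.05)]))
X=pts(c,d);m=(d>0)&(X[...,2]>.097)&(X[...,2]<.107)&(abs(X[...,0]-.535)<.03)&(abs(X[...,1]+.31)<.03)
print("pin depth pts",m.sum(),X[m].mean(0),np.argwhere(m).mean(0)[::-1],np.argwhere(m).min(0),np.argwhere(m).max(0))
```

```text
[[  6   6  14  13 132]] [[262.35606061 196.50757576]]
hole [[0.51016966 0.13813121 0.06      ]]
pin guess px plane [[ 0.51890339 -0.30924629  0.102     ]]
pin depth pts 306 [ 0.53446291 -0.3081654   0.10150648] [267.06535948 209.89869281] [200 257] [219 277]
```

View pics/c2.png

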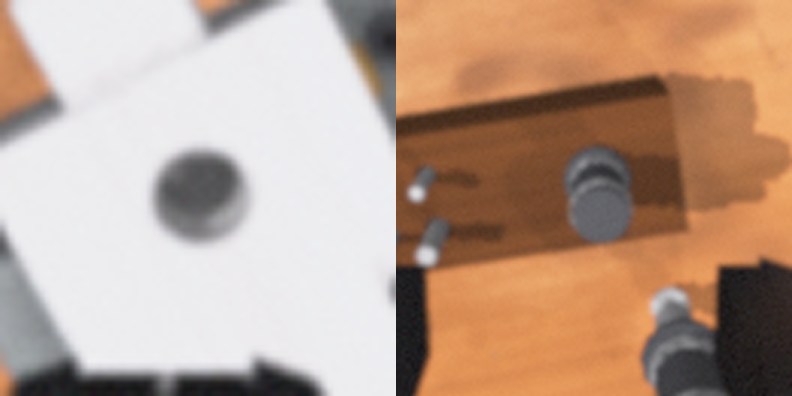

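The left crop shows the leaf's lock hole with its outline centred near wrist pixel (263.5,197.5). The right crop shows the short pin's round top at about (267,210), with the look-alike at lower right. The hole lies 14 mm off my estimate from the base, so I'm checking it with the top camera now that the leaf is closed.

Run:
```python
from h import *
W=np.load("w1.npz");c=r.get_calibration("wrist");c1=dict(c);c1["pose"]=W["P"];X=pts(c1,W["d"])
for u,v in((263,180),(247,168),(280,197),(245,200),(263,212)):print("w1",(u,v),X[v,u].round(4),plane(c1,[[u,v]],.06).round(4)[0])
ct=r.get_calibration("top");p,d=r.snapshot("top");np.savez("t2",p=p,d=d);Y=pts(ct,d)
hsv=cv2.cvtColor(p,cv2.COLOR_BGR2HSV)
w=np.zeros(d.shape,bool);w[150:225,190:255]=1
m=w&(d>0)&(Y[...,2]>.014)&(Y[...,2]<.025)&(hsv[...,1]<60)
print("base",cv2.minAreaRect((Y[m][:,:2]*1000).astype(np.float32)))
m=w&(d>0)&(Y[...,2]>.054)&(Y[...,2]<.066)
rc=cv2.minAreaRect((Y[m][:,:2]*1000).astype(np.float32));print("leaf",m.sum(),rc)
# predicted pixel of both hole candidates
P=np.linalg.inv(np.array(ct["pose"]))
for q in([.5242,.1403,.06],[.510,.138,.06]):
    a=P[:3,:3]@q+P[:3,3];K=np.array(ct["intrinsics"]);print(q,K[0,0]*a[0]/-a[2]+K[0,2],K[1,1]*-a[1]/-a[2]+K[1,2])
cv2.imwrite("pics/t2.png",cv2.resize(p[155:225,190:260],None,fx=7,fy=7,interpolation=cv2.INTER_CUBIC))
```

```text
w1 (263, 180) [0.4925 0.1429 0.0593] [0.4924 0.1429 0.06  ]
w1 (247, 168) [0.4761 0.1292 0.0581] [0.4758 0.1293 0.06  ]
w1 (280, 197) [0.5149 0.1567 0.0605] [0.5151 0.1567 0.06  ]
w1 (245, 200) [0.51   0.1187 0.0591] [0.5097 0.1188 0.06  ]
w1 (263, 212) [0.5277 0.1349 0.06  ] [0.5277 0.1348 0.06  ]
base ((572.69580078125, 151.9999542236328), (164.37979125976562, 119.65121459960938), 14.30295181274414)
leaf 986 ((555.5314331054688, 147.1661834716797), (183.83056640625, 105.72015380859375), 14.25391960144043)
[0.5242, 0.1403, 0.06] 224.16458416474413 203.12006465624472
[0.51, 0.138, 0.06] 224.7587359728538 207.28034782180436
```

View pics/t2.png

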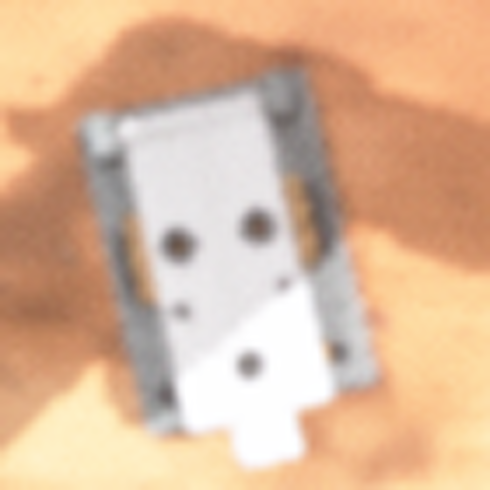

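The top view has the hole at crop (249,364), which is pixel (225.6,207). That agrees with the wrist value of about (0.511,0.139), so I use the hole itself rather than the base. Next I grasp the pin.

>>> step_arm(series=[[17,2,0,0,0,0,0.4],[17,2,0,0,0,0,0.4],[0,0,-30,0,0,0,0.4],[0,0,-30,0,0,0,0.4],[0,0,-30,0,0,0,0.4],[0,0,-20,0,0,0,0.4],[0,0,0,0,0,0,0.4],[0,0,0,0,0,0,0.4],[0,0,0,0,0,0,0.4]])

```text
clock: 6.75
tool_pos: [0.5365, -0.3103, 0.1423]
eef_rot: [0.114, 0.993, -0.0, 0.001]
contact_force: [0.8, 0.7, -0.2]
opening: 0.599
finger_force: 0.0
```

Run:
```python
from h import *
s=r.get_state();print(s["tool_pos"],s["eef_rot"],s["contact_force"])
c=r.get_calibration("scene");S=np.load("scene0.npz");X=pts(c,S["d"]);J=X-[.5726,.1523,0];a=np.radians(14.3);R=np.array([[np.cos(a),np.sin(a)],[-np.sin(a),np.cos(a)]]);J[...,:2]=J[...,:2]@R.T
m=(S["d"]>0)&(abs(J[...,2]-.05)<.004)&(J[...,0]<-.02)&(J[...,0]>-.1)&(abs(J[...,1])<.04);print("post top",m.sum(),np.percentile(J[m],[3,50,97],axis=0).round(4).tolist())
```

```text
[ 0.53648164 -0.31027114  0.14225281] [ 1.14267689e-01  9.93449149e-01 -2.97916877e-04  1.26324059e-03] [ 0.81659635  0.69881158 -0.18436312]
post top 80 [[-0.0825, -0.0261, 0.0465], [-0.0641, -0.0006, 0.0504], [-0.0268, 0.0222, 0.0532]]
```

The post top centres about 63 mm in front of the base centre, the same place as the hole. I go down and grip.

>>> step_arm(series=[[-1.5,2,-20,0,0,0,0.4],[0,0,-20,0,0,0,0.4],[0,0,-20,0,0,0,0.4],[0,0,-18,0,0,0,0.4],[0,0,0,0,0,0,0.4],[0,0,0,0,0,0,0.4],[0,0,0,0,0,0,0.55],[0,0,0,0,0,0,0.7],[0,0,0,0,0,0,0.85],[0,0,0,0,0,0,1],[0,0,0,0,0,0,1],[0,0,0,0,0,0,1],[0,0,0,0,0,0,1]], force=40)

```text
clock: 8.05
tool_pos: [0.534, -0.3086, 0.0632]
eef_rot: [0.115, 0.993, -0.0, 0.0]
contact_force: [0.2, 1.0, 4.8]
opening: 0.236
finger_force: 40.0
```

>>> step_arm(series=[[0,0,20,0,0,0,1],[0,0,30,0,0,0,1],[0,0,35,0,0,0,1],[0,0,35,0,0,0,1],[-2,45,0,0,0,0,1],[-2,45,0,0,0,0,1],[-2,45,0,0,0,0,1],[-3,45,0,0,0,0,1],[-3,45,0,0,0,0,1],[-3,45,0,0,0,0,1],[-2,45,0,0,0,0,1],[-2,45,0,0,0,0,1],[-2,45,0,0,0,0,1],[-2,42,0,0,0,0,1],[0,0,-20,0,0,0,1],[0,0,-20,0,0,0,1],[0,0,0,0,0,0,1],[0,0,0,0,0,0,1],[0,0,0,0,0,0,1]])

```text
clock: 9.95
tool_pos: [0.5113, 0.1384, 0.1434]
eef_rot: [0.115, 0.993, 0.0, 0.0]
contact_force: [0.5, 0.3, -1.7]
opening: 0.235
finger_force: 40.0
```

Run:
```python
from h import *
s=r.get_state();print(s["tool_pos"],s["eef_rot"],s["contact_force"],s["moment"])
c=r.get_calibration("wrist");p,d=r.snapshot("wrist");np.savez("w3",p=p,d=d,P=c["pose"])
cv2.imwrite("pics/w3.png",cv2.resize(p[120:290,170:350],None,fx=3.5,fy=3.5,interpolation=cv2.INTER_CUBIC))
```

```text
[0.51134481 0.13840112 0.14340625] [1.15004564e-01 9.93364811e-01 2.67457575e-04 4.80198214e-04] [ 0.54152015  0.33686906 -1.74060164] [ 0.04865951 -0.02261313 -0.04068187]
```

View pics/w3.png

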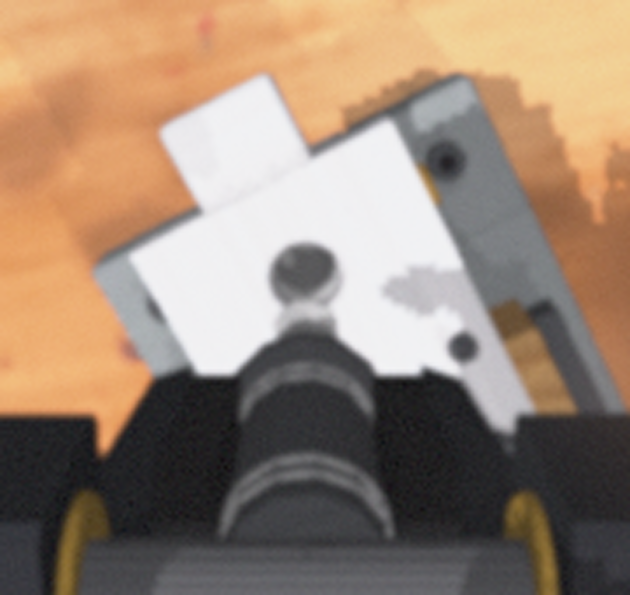

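The picture shows the held pin's tip at crop (306,305), just short of the hole at crop (306,277), and laterally in line with it. I compute the hole once more from this view.

Run:
```python
from h import *
W=np.load("w3.npz");c=r.get_calibration("wrist");c["pose"]=W["P"]
print("hole",plane(c,[[257.2,198.9]],.06))
K=np.array(c["intrinsics"]);M=np.linalg.inv(W["P"])
def pj(q):
    a=M[:3,:3]@q+M[:3,3];return (K[0,0]*a[0]/-a[2]+K[0,2]-170)*3.5,(K[1,1]*a[1]/a[2]+K[1,2]-120)*3.5
for z in(.0862,.132,.136): print(z,pj([.5113,.1384,z]))
```

```text
hole [[0.51130197 0.13897537 0.06      ]]
0.0862 (np.float64(302.82435036239315), np.float64(311.71732590556667))
0.132 (np.float64(302.6738892869645), np.float64(397.99604641552867))
0.136 (np.float64(302.6569548366962), np.float64(407.7067486521389))
```

>>> step_arm(series=[[0,0,-8,0,0,0,1],[0,0,-8,0,0,0,1],[0,0,-8,0,0,0,1],[0,0,-5,0,0,0,1],[0,0,-3,0,0,0,1],[0,0,-3,0,0,0,1],[0,0,-3,0,0,0,1],[0,0,0,0,0,0,1]])

```text
clock: 10.8
tool_pos: [0.5107, 0.1386, 0.1045]
eef_rot: [0.115, 0.993, -0.0, -0.0]
contact_force: [-0.1, 0.2, -0.4]
opening: 0.235
finger_force: 40.0
```

>>> step_arm(series=[[0,0,-2,0,0,0,1],[0,0,-2,0,0,0,1],[0,0,-2,0,0,0,1],[0,0,-2,0,0,0,1],[0,0,-2,0,0,0,1],[0,0,0,0,0,0,1]])

```text
clock: 11.4
tool_pos: [0.5107, 0.1385, 0.0944]
eef_rot: [0.115, 0.993, -0.0, -0.0]
contact_force: [-1.0, 0.3, -1.2]
opening: 0.232
finger_force: 40.0
```

>>> step_arm(series=[[0,0,-2,0,0,0,1],[0,0,-2,0,0,0,1],[0,0,-2,0,0,0,1],[0,0,-1,0,0,0,1],[0,0,-1,0,0,0,1],[0,0,-1,0,0,0,1],[0,0,-1,0,0,0,1],[0,0,0,0,0,0,1]])

```text
clock: 12.2
tool_pos: [0.5112, 0.1388, 0.085]
eef_rot: [0.115, 0.993, 0.0, 0.0]
contact_force: [-0.1, 0.4, 2.2]
opening: 0.239
finger_force: 40.0
```

>>> step_arm(series=[[0,0,-1,0,0,0,1],[0,0,-1,0,0,0,1],[0,0,-1,0,0,0,1],[0,0,0,0,0,0,1]])

```text
clock: 12.6
tool_pos: [0.5112, 0.1388, 0.0822]
eef_rot: [0.115, 0.993, 0.0, 0.0]
contact_force: [-0.4, -0.2, 3.5]
opening: 0.238
finger_force: 40.0
```

>>> step_arm(series=[[0,0,-1,0,0,0,1],[0,0,-1,0,0,0,1],[0,0,-1,0,0,0,1],[0,0,0,0,0,0,1]])

```text
clock: 13.0
tool_pos: [0.511, 0.1387, 0.0789]
eef_rot: [0.115, 0.993, 0.0, 0.0]
contact_force: [0.3, 0.4, -0.7]
opening: 0.233
finger_force: 40.0
```

>>> step_arm(series=[[0,0,-1,0,0,0,1],[0,0,-1,0,0,0,1],[0,0,-1,0,0,0,1],[0,0,0,0,0,0,1]])

```text
clock: 13.4
tool_pos: [0.5101, 0.1386, 0.0744]
eef_rot: [0.115, 0.993, -0.0, -0.001]
contact_force: [0.5, 0.3, -13.6]
opening: 0.237
finger_force: 40.0
```

>>> step_arm(series=[[0,0,-1,0,0,0,1],[0,0,-1,0,0,0,1],[0,0,-1,0,0,0,1],[0,0,0,0,0,0,1]])

```text
clock: 13.8
tool_pos: [0.511, 0.1384, 0.073]
eef_rot: [0.115, 0.993, -0.0, 0.0]
contact_force: [-0.2, -0.4, -1.0]
opening: 0.237
finger_force: 40.0
```

>>> step_arm(series=[[0,0,-1,0,0,0,1],[0,0,0,0,0,0,1]])

```text
clock: 14.0
tool_pos: [0.511, 0.1385, 0.0719]
eef_rot: [0.115, 0.993, 0.0, 0.0]
contact_force: [-0.1, 0.5, -0.8]
opening: 0.237
finger_force: 40.0
```

>>> step_arm(series=[[0,0,-1,0,0,0,1],[0,0,0,0,0,0,1]])

```text
clock: 14.2
tool_pos: [0.5111, 0.1386, 0.0711]
eef_rot: [0.115, 0.993, 0.0, 0.0]
contact_force: [-0.7, -1.0, 2.8]
opening: 0.237
finger_force: 40.0
```

>>> step_arm(series=[[0,0,-1,0,0,0,1],[0,0,0,0,0,0,1]])

```text
clock: 14.4
tool_pos: [0.5111, 0.1386, 0.0709]
eef_rot: [0.115, 0.993, 0.0, 0.001]
contact_force: [-2.1, -1.5, 12.4]
opening: 0.241
finger_force: 40.0
```

>>> step_arm(series=[[0,0,0,0,0,0,1],[0,0,0,0,0,0,1],[0,0,1,0,0,0,1],[0,0,1,0,0,0,1],[0,0,1,0,0,0,1],[0,0,0,0,0,0,1]])

```text
clock: 15.0
tool_pos: [0.5109, 0.1386, 0.0726]
eef_rot: [0.115, 0.993, 0.0, -0.0]
contact_force: [0.6, -0.2, -1.2]
opening: 0.236
finger_force: 40.0
```

>>> step_arm(series=[[0,0,0.5,0,0,0,1],[0,0,0,0,0,0,1]])

```text
clock: 15.2
tool_pos: [0.5108, 0.1386, 0.0731]
eef_rot: [0.115, 0.993, 0.0, -0.0]
contact_force: [0.3, -0.4, -1.5]
opening: 0.238
finger_force: 40.0
```

>>> step_arm(series=[[0,0,0.5,0,0,0,1],[0,0,0,0,0,0,1]])

```text
clock: 15.4
tool_pos: [0.5108, 0.1386, 0.0736]
eef_rot: [0.115, 0.993, 0.0, -0.0]
contact_force: [0.2, -0.1, -2.5]
opening: 0.235
finger_force: 40.0
```

>>> step_arm(series=[[0,0,0.5,0,0,0,1],[0,0,0,0,0,0,1]])

```text
clock: 15.6
tool_pos: [0.5107, 0.1386, 0.074]
eef_rot: [0.115, 0.993, 0.0, -0.0]
contact_force: [0.6, 0.1, -5.6]
opening: 0.237
finger_force: 40.0
```

>>> step_arm(series=[[0,0,0.5,0,0,0,1],[0,0,0,0,0,0,1]])

```text
clock: 15.8
tool_pos: [0.5105, 0.1386, 0.0742]
eef_rot: [0.115, 0.993, -0.0, -0.0]
contact_force: [0.7, 1.0, -10.6]
opening: 0.237
finger_force: 40.0
```

>>> step_arm(series=[[0,0,0.5,0,0,0,1],[0,0,0,0,0,0,1]])

```text
clock: 16.0
tool_pos: [0.5103, 0.1386, 0.0745]
eef_rot: [0.115, 0.993, -0.0, -0.001]
contact_force: [1.1, 1.0, -16.3]
opening: 0.234
finger_force: 40.0
```

Tugging at about 15 N. I hold that, then ease back down.

>>> step_arm(series=[[0,0,0,0,0,0,1],[0,0,0,0,0,0,1],[0,0,0,0,0,0,1],[0,0,0,0,0,0,1],[0,0,0,0,0,0,1],[0,0,0,0,0,0,1],[0,0,0,0,0,0,1],[0,0,0,0,0,0,1]])

```text
clock: 16.8
tool_pos: [0.5104, 0.1384, 0.0748]
eef_rot: [0.115, 0.993, -0.0, -0.001]
contact_force: [1.0, 0.2, -24.8]
opening: 0.234
finger_force: 40.0
```

>>> step_arm(series=[[0,0,-1,0,0,0,1],[0,0,-1,0,0,0,1],[0,0,-1,0,0,0,1],[0,0,-1,0,0,0,1],[0,0,0,0,0,0,1]])

```text
clock: 17.3
tool_pos: [0.5114, 0.1387, 0.0722]
eef_rot: [0.115, 0.993, 0.0, 0.001]
contact_force: [-1.5, 0.0, -0.4]
opening: 0.237
finger_force: 40.0
```

>>> step_arm(series=[[0,0,-0.5,0,0,0,1],[0,0,0,0,0,0,0.9],[0,0,0,0,0,0,0.7],[0,0,0,0,0,0,0.6],[0,0,0,0,0,0,0.5],[0,0,0,0,0,0,0.4],[0,0,0,0,0,0,0.4],[0,0,20,0,0,0,0.4],[0,0,30,0,0,0,0.4],[0,0,40,0,0,0,0.4],[0,0,40,0,0,0,0.4],[0,0,10,0,0,0,0.4],[-20,0,0,0,0,0,0.4],[0,0,0,0,0,0,0.4],[0,0,0,0,0,0,0.4]])

```text
clock: 18.8
tool_pos: [0.4907, 0.1384, 0.2102]
eef_rot: [0.114, 0.993, -0.0, -0.0]
contact_force: [0.4, 0.0, 1.0]
opening: 0.601
finger_force: 0.0
```

Run:
```python
from h import *
c=r.get_calibration("wrist");p,d=r.snapshot("wrist");X=pts(c,d)
m=(d>0)&(X[...,2]>.1)&(X[...,2]<.125)&(np.hypot(X[...,0]-.511,X[...,1]-.139)<.02)
print("pin top",m.sum(),X[m].mean(0),np.median(X[m][:,2]),"expect .110")
cv2.imwrite("pics/w4.png",cv2.resize(p[120:290,170:350],None,fx=3.5,fy=3.5,interpolation=cv2.INTER_CUBIC))
print(r.get_state()["contact_force"])
```

```text
pin top 466 [0.51089338 0.13939093 0.10878213] 0.10952866996903622 expect .110
[0.0750405  0.12860461 0.23482418]
```

View pics/w4.png

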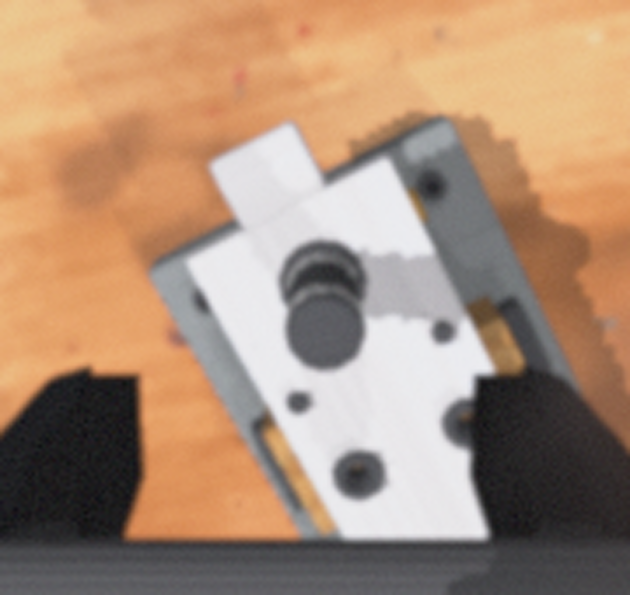

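The pin stands in the closed leaf at crop (323,300) with its flange down; its top is at z = 109.5 mm against 110 expected, and the gripper is clear of everything. I'm handing in.

```bash
python3 -c "
from plant import r
print(r.finish_job())"
```

```text
the job is handed in; nothing more can be done
None
```

The job is handed in with the leaf closed and the pin snapped home, flange down and released; the tug read 16 N rising to 24.8 N over 0.8 s, above the 15 N aimed for and close to the 25 N limit, and the latch held (no verdict was shown).

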